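# Click the painting stand up three notches

### The arm

A 6-joint arm with a two-finger parallel gripper is mounted at the origin on the work surface. World frame = base frame: x ahead of the robot, y to its left, z up, the work surface at z = 0. Lengths are in m, angles in rad, forces in N, time in s.
With the tool pointing down it reaches from about 0.425 to 0.95 m from the base axis. Payload 3.5 kg.
Tool frame: the origin (TCP) lies on the centre line of the jaws, within the pads' length; the fingertips stand 8 mm ahead of it and the grasp point (between the pads) lies 11 mm behind it; z points along the fingers, y is the line along which they close (so a half turn about z gives the same grasp; the last joint's range is limited). The gripper opens to 85 mm and grips with 20 to 120 N. Pads are 22 mm wide; open, the fingers measure 114 mm over their backs; the gripper's body (76 mm by 85 mm) begins 54 mm behind the grasp point. The pads swing forward as they close: fully open they stand 13 mm farther back than shut.
Start: joints at [-1.484, 0.286, 1.577, -0, 1.279, -0.15], TCP at [0.158, -0.656, 0.239] pointing down, gripper open.
Joint ranges: [-2.77, 2.77], [-0.9, 2.22], [0.21, 2.48], [-1.53, 4.67], [0.24, 2.81], [-2.84, 2.84]. Speed limits (rad/s): [2.79, 2.79, 3.14, 3.14, 3.14, 3.14].

### API

Orientations are given as a unit quaternion [x, y, z, w].
In Python, from plant import ctrl gives the robot as it stands. The module is installed in compiled form; this text tells all that it offers.
- The arm moves only by the tool send_rows, never from a script. Its argument "steps" is a list of rows, each a list of 5 numbers: the shift along the tool's x, y, z in m, then the turn about the tool's z in degrees, then the opening, from -1 (shut) to 1 (fully open). A call has 1 to 12 rows; each row is the pose to reach, as a shift and turn from the pose commanded when the call began, along the tool's axes at that moment; what a row does not reach only later rows make up. A row lasts 1/10 s, in which the tool goes at most 50 mm and 8.59 degrees, less where a joint would pass 70% of its speed; a pose out of reach is approached as far as the arm can. A call with a gripper value outside its range is refused whole. The fingers move at their own pace and stop on an object; "squeeze" is the grip in N (left out, the last holds). Time passes only in rows, so rows that repeat a pose let the fingers close. It gives the time, the measured TCP pose, the force, the opening and the grip force at its end, in the units of the state.
- ctrl.get_state(): the state, without advancing time (a new reading comes with each control period).
- ctrl.read_camera(name): name is "scene" or "side" or "wrist"; returns the picture (400x640x3 uint8, red, green, blue); there is no depth.
- ctrl.calibration(name): a dict with "intrinsics" (3x3 intrinsics, pixels), "extrinsics" (4x4, takes a point from world to camera coordinates); the wrist camera has in their place "tool_from_camera" (4x4, takes a point from camera to tool coordinates, whose origin is the TCP and whose axes are the flange's). Camera axes: x right, y up, looking along -z (the intrinsics and any distortion apply to the point x, -y, -z); pixel columns grow to the right and rows downward; lengths in m; the calibration is good to about 2 mm. The wrist camera is an equidistant fisheye: a pixel r from the principal point sees the ray r / f radians off the axis. A picture is of the moment at which its call begins: read the wrist's pose just before it. calibration takes no time and is no camera call.
- ctrl.sign_off(): hands the job in; it is judged then, once.
The state is a dict: "time": time; "qpos": joint angles; "dq": joint speeds; "joint_efforts": joint torques, N m; "eef_pos": TCP position; "tcp_rot": TCP orientation; "contact_force": force on the tool from outside, world axes, zero at the start; "wrist_torque": the same for the moment, N m; "opening": opening from 0.0 (shut) to 1.0 (fully open); "finger_force": force on a finger pad.
Only numpy, scipy, OpenCV 4.12 (cv2) and the standard library are available. Lean on these libraries where they do the work, as an engineer would, in place of code of your own. Each camera call takes 0.05 s, during which the arm holds its last target. There are 200 camera calls.

### The job

Slide the yellow-knobbed lock bolt of the blue painting stand fully out, then push (do not grip) the orange thumb lever on by exactly three clicks, counting by feel, one at a time with a pause of about a second after each, and never press on it with more than 15 N. Then let the lever spring back and slide the bolt fully home again; the ball's paint is wet, so do not touch it, and leave everything else on the table undisturbed.

Things in the scene. Friction and masses are not known exactly. Their poses are not given: they have to be found in the camera images.
- stand: Painting stand, fixed: plywood base 230 x 240 x 12 mm, blue housing 165 x 170 mm, its top 60 mm above the table, its front face 70 mm from the origin. Origin on the table, on the vertical axis where the lever pivots and the ball stands. -x is its front, where the lever sticks out; the lock bolt is on the -y side; z up. With the bolt home the lever cannot click.
- thumb_lever: Steel arm (31 to 41 mm up) with an upright orange tab: 26 mm along the radius, 14 mm thick in the swing direction, 32 to 89 mm up, centred 130 mm from the axis. Origin and, at rest, axes are those of the stand. At rest the tab lies 2.69 rad about z from +x (front, +y side). Push it counter-clockwise seen from above, towards -y; hard stop at 1.1 rad; a light spring (0.7 to 1.4 N) returns it.
- tab_top (a point): Centre of the tab's top, 89 mm up. Feel: free play of 0.03 to 0.32 rad, hidden and different each time; then each notch (0.15 rad, 19.5 mm at the tab) needs a push rising quickly to 5 to 7 N, then easing over half a notch to under 2.5 N as the inner drum snaps into the next notch, half a notch ahead of the lever. Letting go of the lever keeps the notch; clicks cannot be undone.
- ball_top (a point): Top of the orange ball (58 mm across) on its stick on the stand's axis: 163 mm above the table at the start, 2 mm higher for each click, so 169 mm in the end.
- ball_spindle: The wet-painted orange ball, 58 mm across, from 105 to 163 mm above the table, on a thin wooden stick that rises out of the housing. Not to be touched. Origin on the table, 163 mm under the ball's top at the start; rises with it.
- lock (a joint): Travel of the lock bolt in m: 0 fully home (as it starts), 0.018 fully out. It slides straight along the stand's -y, away from the housing, with about 2.5 N of friction, between two hard stops, and stays where it is left.
- lock_knob (a point): Centre of the top of the bolt's upright yellow knob: 14 mm across, 50 mm tall, from 31 to 81 mm above the table; with the bolt home it stands 135 mm from the stand's axis along the stand's -y.
- paper_cup_a: Bystander, to be left alone: white paper cup, 72 mm across the rim, 90 mm high. Origin at its underside.
- paper_cup_b: Bystander, to be left alone: white paper cup, 72 mm across the rim, 90 mm high. Origin at its underside.
- paint_jar: Bystander, to be left alone: red paint jar with blue cap, 56 mm across, 70 mm high. Origin at its underside.
- ornament: Bystander, to be left alone: blue turned ornament, 60 mm across, 66 mm high. Origin at its underside.
- metal_dish: Bystander, to be left alone: shallow steel dish, 100 mm across, 22 mm high. Origin at its underside.
- brush: Bystander, to be left alone: paint brush lying flat. Origin at its underside.

How it is judged:
On the way, in this order (a step that is already met when the one before it is completed fails the run):
1. the lock bolt is slid out, the ball still at its first height (z of ball_top in the frame of stand between 0.1622 and 0.1638 m and value of joint lock above 0.012 m), for 0.2 s.
2. the ball rests one click up, for 0.4 s, the bolt still out (z of ball_top in the frame of stand between 0.1642 and 0.1658 m and value of joint lock above 0.012 m), for 0.4 s.
3. the ball rests two clicks up, for 0.4 s, the bolt still out (z of ball_top in the frame of stand between 0.1662 and 0.1678 m and value of joint lock above 0.012 m), for 0.4 s.
4. the ball rests three clicks up, for 0.4 s, the bolt still out (z of ball_top in the frame of stand between 0.1682 and 0.1698 m and value of joint lock above 0.012 m), for 0.4 s.
At the end, for the whole second after the job is handed in: the ball stands three clicks (6 mm, within 0.8 mm) above its first height and the lock bolt is home to within 3 mm, at rest (z of ball_top in the frame of stand between 0.1682 and 0.1698 m and value of joint lock below 0.003 m and velocity of joint lock below 0.01 m/s); the robot touches nothing.
It fails at once if a fourth click (z of ball_top in the frame of stand above 0.1705 m).
It fails at once if the thumb lever pressed or gripped with more than 18 N (contact force between thumb_lever and the fingers above 18 N or contact force between thumb_lever and the arm above 18 N).
It fails at once if the wet ball touched (contact force between ball_spindle and the fingers above 0.5 N or contact force between ball_spindle and the arm above 0.5 N).
It fails at once if a bystander moved more than 20 mm (distance of any of paper_cup_a, paper_cup_b, paint_jar, ornament, metal_dish, brush from where it was at the start of the episode above 0.02 m).
It also fails if it takes over 72 s, if anything falls off the work surface, if the arm or the gripper's body presses on something with over 40 N, if the wrist force passes 120 N, or if a joint passes its speed limit or range.

## Working session

There is one attempt and no reset: what is moved stays moved. The work goes in short steps, Python scripts to look and compute and a tool call to move; the robot and the scene stay as the last step left them, time stands still between calls to the robot, and variables do not carry over. Pictures are saved under pics/ and viewed, at most 10 in all, crops included, and the job is handed in when it is done.

Besides the shell and the picture viewer there is one more tool, called after "Call:" as name(argument=value, ...) on one line, values as JSON. send_rows: Moves the arm, as the interface text tells. Its arguments: {"type":"object","properties":{"steps":{"type":"array","items":{"type":"array","items":{"type":"number"}}},"squeeze":{"type":"number"}},"required":["steps"]}

```bash
mkdir -p pics
python3 - <<'E'
from plant import ctrl
import cv2,numpy as np
np.set_printoptions(precision=4,suppress=True)
for n in("scene","side"):
    cv2.imwrite(f"pics/{n}0.png",ctrl.read_camera(n)[:,:,::-1]); print(n,ctrl.calibration(n))
print(ctrl.calibration("wrist")); print(ctrl.get_state())
E
```

```text
scene {'intrinsics': array([[408.5325,   0.    , 314.6542],
       [  0.    , 408.5325, 198.8296],
       [  0.    ,   0.    ,   1.    ]]), 'extrinsics': array([[-0.494 ,  0.8693, -0.0154,  0.3042],
       [-0.5907, -0.3225,  0.7396,  0.2291],
       [ 0.638 ,  0.3745,  0.6728, -1.5425],
       [ 0.    ,  0.    ,  0.    ,  1.    ]])}
side {'intrinsics': array([[465.8422,   0.    , 322.3122],
       [  0.    , 465.8422, 203.532 ],
       [  0.    ,   0.    ,   1.    ]]), 'extrinsics': array([[-0.8771, -0.4803,  0.0028,  0.4867],
       [ 0.2855, -0.5165,  0.8073, -0.298 ],
       [-0.3863,  0.7089,  0.5901, -1.2976],
       [ 0.    ,  0.    ,  0.    ,  1.    ]])}
{'intrinsics': array([[309.7069,   0.    , 316.9835],
       [  0.    , 309.7069, 201.367 ],
       [  0.    ,   0.    ,   1.    ]]), 'tool_from_camera': array([[ 0.0006,  0.9466,  0.3225,  0.0827],
       [ 1.    , -0.0003, -0.0009,  0.0012],
       [-0.0008,  0.3225, -0.9466, -0.1345],
       [ 0.    ,  0.    ,  0.    ,  1.    ]])}
{'time': 0.1, 'qpos': array([-1.484 ,  0.2871,  1.578 , -0.    ,  1.2786, -0.15  ]), 'dq': array([ 0.0007, -0.0014, -0.0033, -0.0014, -0.0023, -0.0002]), 'joint_efforts': array([  0.0004, -40.7297, -29.3699,  -0.0001,   0.0034,  -0.    ]), 'eef_pos': array([ 0.1583, -0.6556,  0.2381]), 'tcp_rot': array([ 0.993 ,  0.1181,  0.    , -0.0011]), 'contact_force': array([ 0.216 , -0.0029, -0.2315]), 'wrist_torque': array([-0.0175, -0.0168, -0.0118]), 'finger_force': 0.0, 'opening': 0.9975932151595324}
```

View pics/scene0.png

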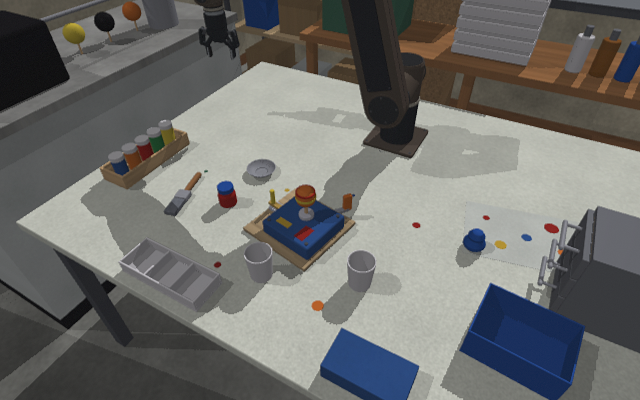

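View pics/side0.png

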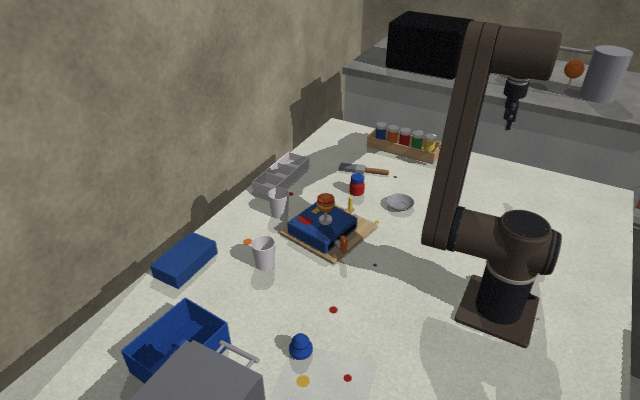

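The stand is at about (300,230) in scene and (328,228) in side. The lever tab is near (348,202) / (343,243) and the yellow knob near (272,198) / (350,203). I'll enlarge both.

Run:
```python
import cv2,numpy as np
a=cv2.imread("pics/scene0.png")[175:275,236:366]; b=cv2.imread("pics/side0.png")[180:280,270:400]
f=lambda x:cv2.resize(x,None,fx=6,fy=6,interpolation=cv2.INTER_CUBIC)[:600]
cv2.imwrite("pics/ca.png",f(a));cv2.imwrite("pics/cb.png",f(b))
```

```text
(no output)
```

View pics/ca.png

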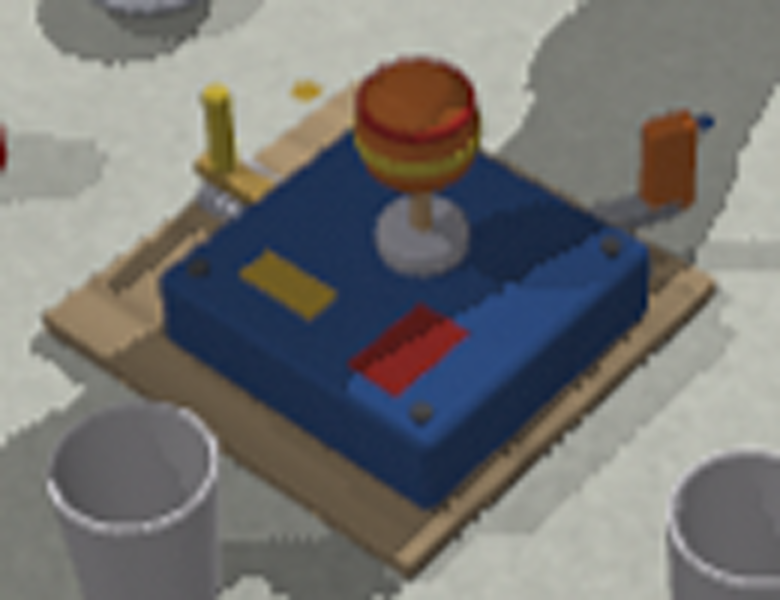

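View pics/cb.png

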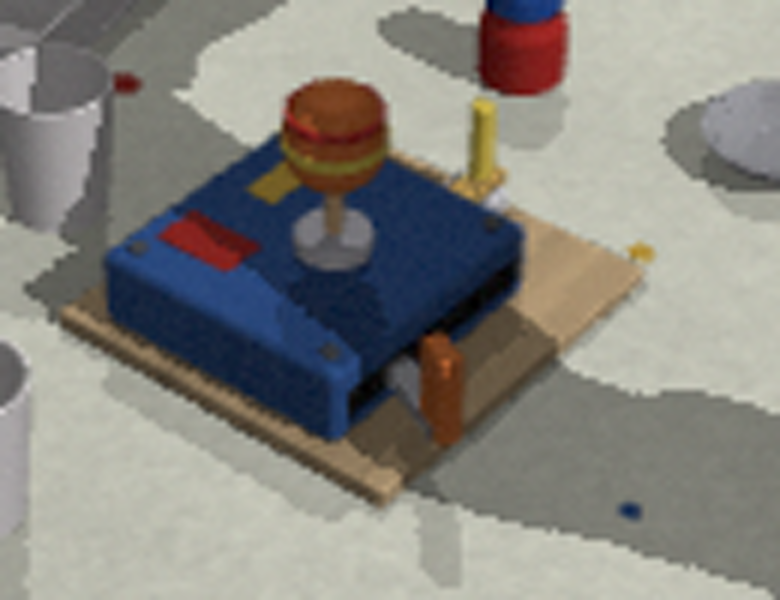

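```bash
cat > h.py <<'E'
import numpy as np
from plant import ctrl
np.set_printoptions(precision=4,suppress=True)
def proj(n,P):
    c=ctrl.calibration(n);E=c["extrinsics"];p=np.asarray(P)@E[:3,:3].T+E[:3,3]
    p=p*[1,-1,-1];q=p@np.array(c["intrinsics"]).T;return q[:,:2]/q[:,2:]
E
python3 - <<'E'
from h import *
from scipy.optimize import least_squares
loc=np.array([[0,-.135,.081],[.13*np.cos(2.69),.13*np.sin(2.69),.089],[0,0,.134],[0,0,.06]])
a=np.array([[216,91],[670,119],[418,125],[421,240]]);b=np.array([[484,105],[440,343],[335.5,136],[334,243]])
cv=lambda p,o:(p+.5)/6-.5+o
A=cv(a,[236,175]);B=cv(b,[270,180])
def W(v,l=loc):
    c,s=np.cos(v[2]),np.sin(v[2]);return l@np.array([[c,s,0],[-s,c,0],[0,0,1]])+[v[0],v[1],0]
f=lambda v:np.r_[(proj("scene",W(v))-A)[:3].ravel(),(proj("side",W(v))-B)[:3].ravel()]
r=least_squares(f,[.6,-.1,0.]);print(r.x,r.fun.reshape(-1,2))
print(W(r.x))
def tri(pa,pb):
    return least_squares(lambda X:np.r_[(proj("scene",X[None])-pa).ravel(),(proj("side",X[None])-pb).ravel()],[.6,-.1,.05])
for p,q in zip(A,B):
    t=tri(p,q);print(t.x,t.fun)
# dish, jar, cups: table points (scene px)
for n,px,z in(("jar",(227,183),.07),("dish",(261,166),.02),("cupA",(258,250),.09),("cupB",(361,259),.09)):
    t=least_squares(lambda X:(proj("scene",np.array([[X[0],X[1],z]]))-px).ravel(),[.6,-.1]);print(n,t.x)
E
```

```text
[ 0.5724 -0.0537 -0.1915] [[-0.5551  0.247 ]
 [-0.4426  0.7831]
 [-0.7051  0.6768]
 [ 0.3856  0.6798]
 [ 0.7209  1.4663]
 [ 0.2221  0.8422]]
[[ 0.5468 -0.1863  0.081 ]
 [ 0.4684  0.0242  0.089 ]
 [ 0.5724 -0.0537  0.134 ]
 [ 0.5724 -0.0537  0.06  ]]
[ 0.5476 -0.1837  0.0844] [-0.0919 -0.1748 -0.1232  0.1928]
[0.4704 0.0261 0.0949] [-0.0753 -0.1314 -0.0958  0.1277]
[ 0.5725 -0.0516  0.138 ] [-0.0829 -0.1508 -0.1149  0.1656]
[ 0.5732 -0.0522  0.0657] [-0.0759 -0.1333 -0.1055  0.1423]
jar [ 0.5744 -0.3316]
dish [ 0.4038 -0.3309]
cupA [ 0.7614 -0.0793]
cupB [0.663  0.1589]
```

Call:
send_rows(steps=[[0.04,-0.03,0,-8.5,-0.1],[0.08,-0.06,0,-17,-0.1],[0.12,-0.09,0,-25.5,-0.1],[0.16,-0.12,0,-34,-0.1],[0.2,-0.15,0,-42.5,-0.1],[0.24,-0.18,0,-51,-0.1],[0.28,-0.21,0,-59.5,-0.1],[0.32,-0.24,0,-68,-0.1],[0.36,-0.27,0,-76.5,-0.1],[0.4,-0.3,0,-85,-0.1],[0.44,-0.33,0.02,-93.5,-0.1],[0.48,-0.36,0.04,-102,-0.1]], squeeze=20)

```text
time: 1.3
eef_pos: [0.5372, -0.1974, 0.2023]
tcp_rot: [0.53, 0.848, 0.0, 0.001]
contact_force: [0.8, -1.0, 0.1]
opening: 0.453
finger_force: 0.0
```

Call:
send_rows(steps=[[0,0,0,-8.5,-0.1],[0,0,0,-17,-0.1],[0,0,0,-25.5,-0.1],[0,0,0,-34,-0.1],[0,0,0,-42.5,-0.1],[0,0,0,-51,-0.1],[0,0,0,-53.5,-0.1],[0,0,0,-53.5,-0.1],[0,0,0,-53.5,-0.1]])

```text
time: 2.2
eef_pos: [0.5358, -0.199, 0.2018]
tcp_rot: [0.096, 0.995, 0.0, -0.0]
contact_force: [0.1, -0.4, -0.5]
opening: 0.452
finger_force: 0.0
```

Run:
```python
from h import *
import cv2
s=ctrl.get_state();print(s["eef_pos"],s["tcp_rot"],s["qpos"],s["time"],s["opening"],s["contact_force"])
im=ctrl.read_camera("wrist");cv2.imwrite("pics/w1.png",im[:,:,::-1])
```

```text
[ 0.5358 -0.199   0.2018] [ 0.0958  0.9954  0.0002 -0.0003] [-0.5331  0.0943  1.8694  0.      1.1786 -1.912 ] 2.2 0.45207079681576184 [ 0.0891 -0.3783 -0.4651]
```

View pics/w1.png

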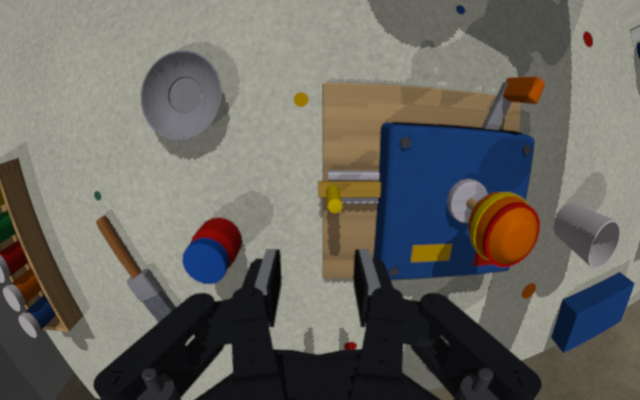

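Wrist view: knob top is at about (335,205), tab top at (527,89), and the housing top corners at (384,124), (533,135) and (376,279). Next I'll turn these into world positions.

```bash
cat >> h.py <<'E'
from scipy.spatial.transform import Rotation as Ro
def wr(px,z,pos,rot):
    c=ctrl.calibration("wrist");K=c["intrinsics"];T=c["tool_from_camera"]
    d=(np.array(px)-[K[0][2],K[1][2]])/K[0][0];t=np.linalg.norm(d)
    r=np.array([d[0]/t*np.sin(t),-d[1]/t*np.sin(t),-np.cos(t)])
    R=Ro.from_quat(rot).as_matrix();o=pos+R@T[:3,3];v=R@T[:3,:3]@r
    return o+v*(z-o[2])/v[2]
E
python3 - <<'E'
from h import *
s=ctrl.get_state();p,q=s["eef_pos"],s["tcp_rot"]
yaw=-.1917;c,sn=np.cos(yaw),np.sin(yaw)
for n,px,z in (("knob",(335,206),.081),("tab",(527,89),.089),("hc front-y",(384,124),.06),("hc front+y",(533,135),.06),("hc back-y",(376,279),.06),("ball",(505,229),.134),("base",(323,83),.012),("jar",(205,260),.07)):
    w=wr(px,z,p,q);d=w-[.5725,-.0525,0];print(n,w,"stand",c*d[0]+sn*d[1],-sn*d[0]+c*d[1])
E
```

```text
knob [ 0.5467 -0.1864  0.081 ] stand 0.0002237267153657463 -0.13636487161372773
tab [0.4664 0.0096 0.089 ] stand -0.1159617749289778 0.0407583181280565
hc front-y [ 0.4858 -0.1293  0.06  ] stand -0.07044436368901971 -0.09195291850729688
hc front+y [0.517  0.0365 0.06  ] stand -0.07142515263324602 0.07678538643448712
hc back-y [ 0.6445 -0.1572  0.06  ] stand 0.09063071166506088 -0.08903663486118386
ball [ 0.5746 -0.0508  0.134 ] stand 0.0017762198386029452 0.002121222787426113
base [ 0.438  -0.1752  0.012 ] stand -0.10864368906996358 -0.14611676097629844
jar [ 0.5841 -0.3276  0.07  ] stand 0.06374684469889141 -0.26781703109868754
```

Call:
send_rows(steps=[[-0.004,0.008,0.02,0,-0.3],[-0.0085,0.015,0.05,0,-0.3],[-0.0085,0.015,0.08,0,-0.3],[-0.0085,0.015,0.1,0,-0.3],[-0.0085,0.015,0.12,0,-0.3],[-0.0085,0.015,0.13,0,-0.3],[-0.0085,0.015,0.14,0,-0.3],[-0.0085,0.015,0.14,0,-0.3]])

```text
time: 3.05
eef_pos: [0.5465, -0.1857, 0.0611]
tcp_rot: [0.095, 0.995, 0.0, -0.001]
contact_force: [-0.4, -0.3, 1.1]
opening: 0.349
finger_force: 0.0
```

Run:
```python
from h import *
import cv2
s=ctrl.get_state();print(s["eef_pos"],s["contact_force"],s["opening"])
im=ctrl.read_camera("wrist");b=ctrl.read_camera("side")
cv2.imwrite("pics/w2.png",np.hstack([im[:,:,::-1][100:400,200:480],cv2.resize(b[150:270,290:410],(300,300))[:,:,::-1]]))
```

```text
[ 0.5465 -0.1857  0.0611] [-0.3828 -0.3453  1.0731] 0.34857520596824476
```

View pics/w2.png

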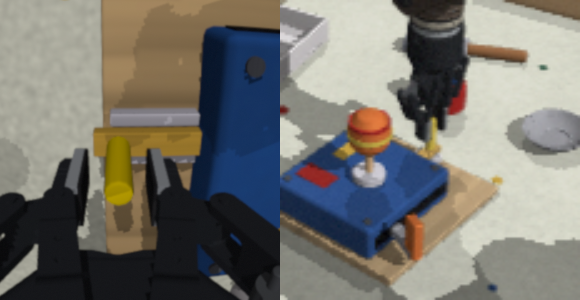

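The knob sits between the pads, roughly centred, with clear space to the housing. I'll grip it and pull.

Call:
send_rows(steps=[[0,0,0,0,-1],[0,0,0,0,-1],[0,0,0,0,-1],[0,0,0,0,-1],[0,0,0,0,-1]], squeeze=25)

```text
time: 3.65
eef_pos: [0.548, -0.1863, 0.0634]
tcp_rot: [0.095, 0.995, -0.0, 0.001]
contact_force: [1.0, 1.5, 6.2]
opening: 0.154
finger_force: 25.1
```

Call:
send_rows(steps=[[0,-0.002,0,0,-1],[0,-0.004,0,0,-1],[0,-0.006,0,0,-1],[0,-0.008,0,0,-1],[0,-0.01,0,0,-1],[0,-0.012,0,0,-1],[0,-0.014,0,0,-1],[0,-0.016,0,0,-1],[0,-0.016,0,0,-1]])

```text
time: 4.55
eef_pos: [0.545, -0.2019, 0.0634]
tcp_rot: [0.095, 0.995, -0.0, 0.001]
contact_force: [0.6, 1.9, 6.2]
opening: 0.145
finger_force: 25.2
```

Call:
send_rows(steps=[[0,-0.001,0,0,-1],[0,-0.002,0,0,-1],[0,-0.002,0,0,-1]])

```text
time: 4.85
eef_pos: [0.5447, -0.2032, 0.0633]
tcp_rot: [0.096, 0.995, 0.001, 0.001]
contact_force: [-0.2, 3.5, 5.4]
opening: 0.152
finger_force: 25.2
```

Call:
send_rows(steps=[[0,-0.001,0,0,-1],[0,-0.002,0,0,-1],[0,-0.002,0,0,-1]])

```text
time: 5.15
eef_pos: [0.5447, -0.2033, 0.0633]
tcp_rot: [0.096, 0.995, 0.002, 0.001]
contact_force: [3.0, 8.8, 7.6]
opening: 0.151
finger_force: 25.4
```

Call:
send_rows(steps=[[0,0.002,0,0,-1],[0,0.002,0,0,-0.3],[0,0.002,0,0,-0.3],[0,0.002,0,0,-0.3],[0,0.002,0,0,-0.3],[0,0.002,-0.02,0,-0.3],[0,0.002,-0.05,0,-0.3],[0,0.002,-0.09,0,-0.3],[0,0.002,-0.13,0,-0.3],[0,0.002,-0.15,0,-0.3],[0,0.002,-0.15,0,-0.3]])

```text
time: 6.25
eef_pos: [0.5456, -0.2049, 0.2166]
tcp_rot: [0.095, 0.995, -0.002, 0.004]
contact_force: [-0.2, -0.4, -0.1]
opening: 0.352
finger_force: 0.0
```

```bash
cat > arc.py <<'E'
from h import *
O=np.array([.5725,-.0525]);Y=-.1915
def pose(phi,r=.122,back=.0):  # stand angle of finger centre line, world xy and yaw (tool x outward)
    a=phi+Y;u=np.array([np.cos(a),np.sin(a)]);t=np.array([-u[1],u[0]]);return O+r*u-back*t,a
def rel(target,yaw,z=None):
    s=ctrl.get_state();R=Ro.from_quat(s["tcp_rot"]).as_matrix();p=s["eef_pos"]
    d=R.T@np.r_[target-p[:2],(z-p[2]) if z else 0]
    y0=np.arctan2(R[1,0],R[0,0]);print("shift",d,"turn",-np.degrees((yaw-y0+np.pi)%(2*np.pi)-np.pi),"yaw0",y0)
E
python3 - <<'E'
from arc import *
s=ctrl.get_state();print(s["eef_pos"],s["qpos"],s["contact_force"])
for b in(.03,.04):
    t,y=pose(2.69,back=b);print(t,y);rel(t,y,.067)
E
```

```text
[ 0.5456 -0.2049  0.2166] [-0.5333  0.1005  1.8346 -0.0001  1.1983 -1.913 ] [-0.227  -0.4145 -0.105 ]
[0.4929 0.0447] 2.4985
shift [0.1003 0.2355 0.1481] turn 25.902881338675293 yaw0 2.95059056511328
[0.4989 0.0527] 2.4985
shift [0.096  0.2445 0.1481] turn 25.902881338675293 yaw0 2.95059056511328
```

Call:
send_rows(steps=[[0.04,0.01,0,0,-1],[0.08,0.04,0,5,-1],[0.096,0.08,0,10,-1],[0.096,0.12,0,15,-1],[0.096,0.16,0,20,-1],[0.096,0.2,0,26,-1],[0.096,0.235,0,26,-1],[0.096,0.245,0.02,26,-1],[0.096,0.245,0.04,26,-1],[0.096,0.245,0.06,26,-1],[0.096,0.245,0.08,26,-1],[0.096,0.245,0.08,26,-1]])

```text
time: 7.45
eef_pos: [0.4922, 0.0554, 0.1269]
tcp_rot: [0.317, 0.948, -0.001, -0.005]
contact_force: [0.1, -0.9, -0.4]
opening: -0.002
finger_force: 0.0
```

Run:
```python
from arc import *
import cv2
s=ctrl.get_state();print(s["eef_pos"],s["contact_force"],s["opening"])
t,y=pose(2.69,back=.04);rel(t,y,.075)
im=ctrl.read_camera("wrist");b=ctrl.read_camera("side")
cv2.imwrite("pics/w3.png",np.hstack([im[:,:,::-1][50:400,160:520],cv2.resize(b[150:270,290:410],(350,350))[:,:,::-1]]))
```

```text
[0.4922 0.0554 0.1269] [ 0.0605 -0.9262 -0.3704] -0.0019002138248501593
shift [-0.0075  0.0021  0.0518] turn -0.08965321996723447 yaw0 2.496935256126557
```

View pics/w3.png

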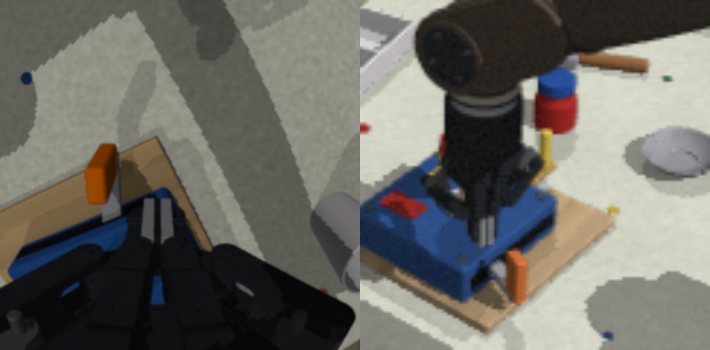

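Run:
```python
from arc import *
import cv2
s=ctrl.get_state();R=Ro.from_quat(s["tcp_rot"]).as_matrix();p=s["eef_pos"]
c=ctrl.calibration("wrist");K=c["intrinsics"];T=np.array(c["tool_from_camera"])
for dz in(0,):
  for n,ph in(("2.69",2.69),("2.8",2.8)):
    for r in(.117,.143):
      for k in(-.007,.007):
       for z in(.089,.032):
        w,_=pose(ph,r,-k);X=R.T@(np.r_[w,z]-p);q=T[:3,:3].T@(X-T[:3,3]);v=np.array([q[0],-q[1],-q[2]])
        th=np.arccos(v[2]/np.linalg.norm(v));d=v[:2]/np.linalg.norm(v[:2])*th*K[0][0]+[K[0][2],K[1][2]]
        print(n,r,k,z,d-[160,50],"tool",X)
im=cv2.imread("pics/w3.png")[120:220,60:180];cv2.imwrite("pics/w3z.png",cv2.resize(im,None,fx=6,fy=6,interpolation=cv2.INTER_CUBIC))
```

```text
2.69 0.117 -0.007 0.089 [108.2404 198.1895] tool [-0.0098 -0.0325  0.0418]
2.69 0.117 -0.007 0.032 [118.5485 166.0965] tool [-0.0099 -0.0324  0.0988]
2.69 0.117 0.007 0.089 [ 87.163  197.7729] tool [-0.0098 -0.0465  0.0418]
2.69 0.117 0.007 0.032 [101.6633 166.0149] tool [-0.01   -0.0464  0.0988]
2.69 0.143 -0.007 0.089 [105.709  160.4245] tool [ 0.0162 -0.0325  0.0418]
2.69 0.143 -0.007 0.032 [117.2158 135.2976] tool [ 0.0161 -0.0324  0.0988]
2.69 0.143 0.007 0.089 [ 83.6277 160.338 ] tool [ 0.0162 -0.0465  0.0419]
2.69 0.143 0.007 0.032 [ 99.7829 135.398 ] tool [ 0.016  -0.0464  0.0989]
2.8 0.117 -0.007 0.089 [ 88.8096 197.7273] tool [-0.0097 -0.0454  0.0418]
2.8 0.117 -0.007 0.032 [102.9909 165.9527] tool [-0.0099 -0.0453  0.0988]
2.8 0.117 0.007 0.089 [ 68.7077 199.2651] tool [-0.0113 -0.0593  0.0418]
2.8 0.117 0.007 0.032 [ 86.6527 167.5808] tool [-0.0114 -0.0592  0.0988]
2.8 0.143 -0.007 0.089 [ 80.9434 160.47  ] tool [ 0.0161 -0.0483  0.0419]
2.8 0.143 -0.007 0.032 [ 97.6456 135.529 ] tool [ 0.016  -0.0482  0.0989]
2.8 0.143 0.007 0.089 [ 60.0915 162.6377] tool [ 0.0145 -0.0622  0.0419]
2.8 0.143 0.007 0.032 [ 80.8676 137.5087] tool [ 0.0144 -0.0621  0.0989]
```

View pics/w3z.png

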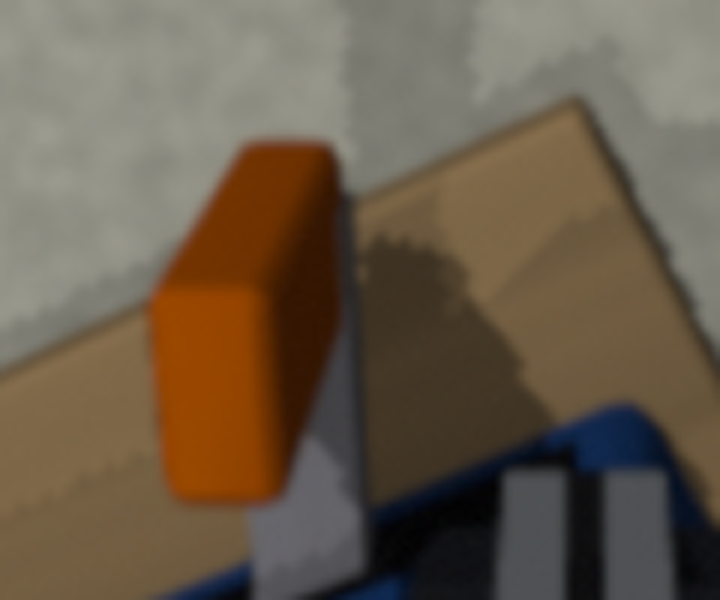

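The tab's top face matches the prediction to about 1 mm in the swing direction, with an 18 mm gap to the fingers. Going down now.

Call:
send_rows(steps=[[-0.004,0.001,0.01,0,-1],[-0.008,0.002,0.02,0,-1],[-0.008,0.002,0.03,0,-1],[-0.008,0.002,0.04,0,-1],[-0.008,0.002,0.05,0,-1],[-0.008,0.002,0.052,0,-1],[-0.008,0.002,0.052,0,-1]])

```text
time: 8.25
eef_pos: [0.5031, 0.052, 0.0795]
tcp_rot: [0.317, 0.949, -0.0, -0.001]
contact_force: [-1.0, 1.1, -0.0]
opening: -0.001
finger_force: 0.0
```

Run:
```python
from arc import *
s=ctrl.get_state();R=Ro.from_quat(s["tcp_rot"]).as_matrix();p=s["eef_pos"];print(p,s["contact_force"],s["qpos"])
d=R.T@np.r_[O-p[:2],0];print("axis in tool frame",d)
# arc table: rotate whole tool about the axis by a deg steps
for a in range(1,9):
    th=np.radians(a) ; 
    # world CCW rotation = tool -a
    c,sn=np.cos(th),np.sin(th);Rm=np.array([[c,sn],[-sn,c]])
    v=-d[:2];w=d[:2]+Rm@v;print(a,w)
```

```text
[0.5031 0.052  0.0795] [-1.046   1.0661 -0.021 ] [-0.0979  0.1132  2.1004 -0.      0.9294 -1.0242]
axis in tool frame [-0.1183 -0.0418 -0.0001]
1 [ 0.0007 -0.0021]
2 [ 0.0014 -0.0042]
3 [ 0.002  -0.0062]
4 [ 0.0026 -0.0084]
5 [ 0.0032 -0.0105]
6 [ 0.0037 -0.0126]
7 [ 0.0042 -0.0147]
8 [ 0.0047 -0.0169]
```

Call:
send_rows(steps=[[0.0007,-0.0021,0.002,-1,-1],[0.0014,-0.0042,0.004,-2,-1],[0.002,-0.0062,0.004,-3,-1],[0.0026,-0.0084,0.004,-4,-1],[0.0032,-0.0105,0.004,-5,-1],[0.0037,-0.0126,0.004,-6,-1],[0.0037,-0.0126,0.004,-6,-1],[0.0037,-0.0126,0.004,-6,-1]])

```text
time: 9.05
eef_pos: [0.493, 0.044, 0.0763]
tcp_rot: [0.267, 0.964, 0.0, 0.0]
contact_force: [-0.0, 0.6, 0.1]
opening: -0.002
finger_force: 0.0
```

```bash
cat > st.py <<'E'
from arc import *
s=ctrl.get_state();R=Ro.from_quat(s["tcp_rot"]).as_matrix();p=s["eef_pos"];print("t",s["time"],"F tool",R.T@s["contact_force"],"z",p[2],"yaw",np.arctan2(R[1,0],R[0,0]))
d=R.T@np.r_[O-p[:2],0];print("axis in tool",d,"tcp angle",np.arctan2(*(p[:2]-O)[::-1])-Y)
E
python3 st.py
```

```text
t 9.05 F tool [ 0.2914  0.4808 -0.1276] z 0.07627086343046349 yaw 2.60154155292353
axis in tool [-0.1178 -0.0419  0.    ] tcp angle 2.4511919153455124
```

Call:
send_rows(steps=[[0.0007,-0.0021,0,-1,-1],[0.0014,-0.0042,0,-2,-1],[0.002,-0.0062,0,-3,-1],[0.002,-0.0062,0,-3,-1],[0.002,-0.0062,0,-3,-1]])

```text
time: 9.55
eef_pos: [0.4881, 0.0397, 0.0762]
tcp_rot: [0.241, 0.97, 0.0, 0.0]
contact_force: [-0.8, 0.3, 0.5]
opening: 0.001
finger_force: 0.0
```

Call:
send_rows(steps=[[0.0007,-0.0021,0,-1,-1],[0.0014,-0.0042,0,-2,-1],[0.0014,-0.0042,0,-2,-1],[0.0014,-0.0042,0,-2,-1]])

```text
time: 9.95
eef_pos: [0.485, 0.0367, 0.0763]
tcp_rot: [0.224, 0.974, 0.0, 0.0]
contact_force: [0.7, 0.0, -1.0]
opening: -0.003
finger_force: 0.3
```

Call:
send_rows(steps=[[0.0007,-0.0021,0,-1,-1],[0.0014,-0.0042,0,-2,-1],[0.0014,-0.0042,0,-2,-1],[0.0014,-0.0042,0,-2,-1]])

```text
time: 10.35
eef_pos: [0.4818, 0.0335, 0.0762]
tcp_rot: [0.207, 0.978, 0.0, 0.0]
contact_force: [0.6, -0.6, -0.2]
opening: 0.001
finger_force: 0.3
```

Call:
send_rows(steps=[[0.0007,-0.0021,0,-1,-1],[0.0014,-0.0042,0,-2,-1],[0.0014,-0.0042,0,-2,-1],[0.0014,-0.0042,0,-2,-1]])

```text
time: 10.75
eef_pos: [0.4789, 0.0303, 0.0763]
tcp_rot: [0.19, 0.982, 0.0, 0.0]
contact_force: [1.6, 1.5, -0.1]
opening: -0.001
finger_force: 1.0
```

Call:
send_rows(steps=[[0.0004,-0.001,0,-0.5,-1],[0.0007,-0.0021,0,-1,-1],[0.0007,-0.0021,0,-1,-1],[0.0007,-0.0021,0,-1,-1]])

```text
time: 11.15
eef_pos: [0.4776, 0.0287, 0.0763]
tcp_rot: [0.182, 0.983, 0.0, 0.0]
contact_force: [2.4, 3.8, -0.2]
opening: 0.003
finger_force: 2.0
```

Call:
send_rows(steps=[[0.0004,-0.001,0,-0.5,-1],[0.0007,-0.0021,0,-1,-1],[0.0007,-0.0021,0,-1,-1],[0.0007,-0.0021,0,-1,-1]])

```text
time: 11.55
eef_pos: [0.4763, 0.0272, 0.0763]
tcp_rot: [0.173, 0.985, 0.0, 0.0]
contact_force: [2.9, 4.8, -0.3]
opening: 0.004
finger_force: 2.6
```

Call:
send_rows(steps=[[0.0004,-0.001,0,-0.5,-1],[0.0007,-0.0021,0,-1,-1],[0.0007,-0.0021,0,-1,-1],[0.0007,-0.0021,0,-1,-1]])

```text
time: 11.95
eef_pos: [0.4748, 0.0254, 0.0763]
tcp_rot: [0.164, 0.986, 0.0, 0.0]
contact_force: [2.7, 4.9, 0.2]
opening: -0.002
finger_force: 2.5
```

Call:
send_rows(steps=[[0.0004,-0.001,0,-0.5,-1],[0.0007,-0.0021,0,-1,-1],[0.0007,-0.0021,0,-1,-1],[0.0007,-0.0021,0,-1,-1]])

```text
time: 12.35
eef_pos: [0.4729, 0.0229, 0.0761]
tcp_rot: [0.156, 0.988, -0.001, -0.0]
contact_force: [0.1, 0.9, 0.2]
opening: -0.0
finger_force: 0.4
```

First click felt: force rose to about 5.5 N, then dropped to 0.9. I'll pause, then check the ball's rise with the camera.

Call:
send_rows(steps=[[0,0,0,0,-1],[0,0,0,0,-1],[0,0,0,0,-1],[0,0,0,0,-1],[0,0,0,0,-1],[0,0,0,0,-1],[0,0,0,0,-1],[0,0,0,0,-1],[0,0,0,0,-1]])

```text
time: 13.25
eef_pos: [0.4733, 0.0234, 0.0762]
tcp_rot: [0.156, 0.988, 0.0, -0.0]
contact_force: [0.7, 0.8, 0.6]
opening: -0.001
finger_force: 0.4
```

```bash
cat > ball.py <<'E'
from arc import *
import cv2,sys
im=ctrl.read_camera("scene");cv2.imwrite(f"pics/ball{sys.argv[1]}.png",im[:,:,::-1])
def top(a):
    g=a[178:206,297:314].astype(float);m=g[:,:,0]-g[:,:,2]   # red minus blue: orange/yellow ball
    W=np.clip(m,0,60);return (W.sum(1)*np.arange(len(W))).sum()/W.sum(), W[:9].sum()/60/17
a=cv2.imread("pics/scene0.png")[:,:,::-1]
def row(a):
    c=a[175:195,300:311].astype(float);m=(c[:,:,0]-c[:,:,2]).mean(1);i=np.argmax(m>25);return 175+i-(m[i]-25)/(m[i]-m[i-1])
print("top edge row before",row(a),"now",row(im),top(a),top(im))
E
python3 ball.py 1; python3 st.py
```

```text
top edge row before 184.2451790633609 now 183.33975481611208 (np.float64(16.413281845919144), np.float64(2.2892156862745097)) (np.float64(15.846489598811292), np.float64(3.1019607843137256))
t 13.3 F tool [-0.8196  2.2538 -0.6215] z 0.07614985360528294 yaw 2.8285922695675563
axis in tool [-0.1178 -0.0416 -0.    ] tcp angle 2.68042683151595
```

The ball is up about 0.6 px, which is one click. On to the second.

Call:
send_rows(steps=[[0.0007,-0.0021,0,-1,-1],[0.0014,-0.0042,0,-2,-1],[0.002,-0.0062,0,-3,-1],[0.0026,-0.0084,0,-4,-1],[0.0026,-0.0084,0,-4,-1],[0.0026,-0.0084,0,-4,-1]])

```text
time: 13.9
eef_pos: [0.4682, 0.0161, 0.0762]
tcp_rot: [0.121, 0.993, 0.0, -0.0]
contact_force: [-0.3, 0.6, -0.3]
opening: 0.003
finger_force: 0.6
```

Call:
send_rows(steps=[[0.0004,-0.001,0,-0.5,-1],[0.0007,-0.0021,0,-1,-1],[0.0007,-0.0021,0,-1,-1],[0.0007,-0.0021,0,-1,-1]])

```text
time: 14.3
eef_pos: [0.4671, 0.0145, 0.0762]
tcp_rot: [0.113, 0.994, 0.0, 0.0]
contact_force: [0.7, 2.8, -0.5]
opening: 0.003
finger_force: 1.6
```

Call:
send_rows(steps=[[0.0004,-0.001,0,-0.5,-1],[0.0007,-0.0021,0,-1,-1],[0.0007,-0.0021,0,-1,-1],[0.0007,-0.0021,0,-1,-1]])

```text
time: 14.7
eef_pos: [0.4659, 0.0126, 0.0762]
tcp_rot: [0.104, 0.995, 0.0, 0.0]
contact_force: [1.1, 4.9, 1.3]
opening: -0.004
finger_force: 2.5
```

Call:
send_rows(steps=[[0.0004,-0.001,0,-0.5,-1],[0.0007,-0.0021,0,-1,-1],[0.0007,-0.0021,0,-1,-1],[0.0007,-0.0021,0,-1,-1]])

```text
time: 15.1
eef_pos: [0.4648, 0.0108, 0.0762]
tcp_rot: [0.095, 0.995, 0.0, 0.0]
contact_force: [1.8, 4.9, 0.5]
opening: 0.006
finger_force: 2.8
```

Call:
send_rows(steps=[[0.0004,-0.001,0,-0.5,-1],[0.0007,-0.0021,0,-1,-1],[0.0007,-0.0021,0,-1,-1],[0.0007,-0.0021,0,-1,-1]])

```text
time: 15.5
eef_pos: [0.4635, 0.0083, 0.0762]
tcp_rot: [0.086, 0.996, -0.0, -0.0]
contact_force: [0.4, 2.1, 1.1]
opening: 0.001
finger_force: 0.9
```

Call:
send_rows(steps=[[0.0004,-0.001,0,-0.5,-1],[0.0004,-0.001,0,-0.5,-1],[0.0004,-0.001,0,-0.5,-1],[0.0004,-0.001,0,-0.5,-1],[0.0004,-0.001,0,-0.5,-1],[0.0004,-0.001,0,-0.5,-1],[0.0004,-0.001,0,-0.5,-1],[0.0004,-0.001,0,-0.5,-1],[0.0004,-0.001,0,-0.5,-1],[0.0004,-0.001,0,-0.5,-1]])

```text
time: 16.5
eef_pos: [0.4631, 0.0077, 0.0762]
tcp_rot: [0.082, 0.997, -0.0, -0.0]
contact_force: [-0.8, 1.3, 0.8]
opening: -0.004
finger_force: 0.5
```

```bash
python3 ball.py 2; python3 st.py
```

```text
top edge row before 184.2451790633609 now 182.68975903614458 (np.float64(16.413281845919144), np.float64(2.2892156862745097)) (np.float64(15.409015256588072), np.float64(3.613725490196078))
t 16.55 F tool [-0.2263  1.63   -0.0383] z 0.07615309783315433 yaw 2.97700707478567
axis in tool [-0.1178 -0.0414 -0.    ] tcp angle 2.8302157496390454
```

The second click is confirmed by both force and ball height. Now the third.

Call:
send_rows(steps=[[0.0007,-0.0021,0,-1,-1],[0.0014,-0.0042,0,-2,-1],[0.002,-0.0062,0,-3,-1],[0.0026,-0.0084,0,-4,-1],[0.0026,-0.0084,0,-4,-1],[0.0026,-0.0084,0,-4,-1]])

```text
time: 17.15
eef_pos: [0.4591, -0.0002, 0.0762]
tcp_rot: [0.047, 0.999, 0.0, -0.0]
contact_force: [-0.8, 1.5, -0.3]
opening: 0.001
finger_force: 0.7
```

Call:
send_rows(steps=[[0.0004,-0.001,0,-0.5,-1],[0.0007,-0.0021,0,-1,-1],[0.0011,-0.0031,0,-1.5,-1],[0.0014,-0.0042,0,-2,-1],[0.0014,-0.0042,0,-2,-1]])

```text
time: 17.65
eef_pos: [0.4574, -0.004, 0.0762]
tcp_rot: [0.03, 1.0, 0.0, 0.0]
contact_force: [1.1, 4.7, 0.6]
opening: -0.0
finger_force: 2.5
```

Call:
send_rows(steps=[[0.0004,-0.001,0,-0.5,-1],[0.0007,-0.0021,0,-1,-1],[0.0007,-0.0021,0,-1,-1],[0.0007,-0.0021,0,-1,-1]])

```text
time: 18.05
eef_pos: [0.4567, -0.0059, 0.0762]
tcp_rot: [0.021, 1.0, 0.001, 0.0]
contact_force: [1.0, 6.5, 1.2]
opening: 0.002
finger_force: 2.8
```

Call:
send_rows(steps=[[0.0004,-0.001,0,-0.5,-1],[0.0007,-0.0021,0,-1,-1],[0.0007,-0.0021,0,-1,-1],[0.0007,-0.0021,0,-1,-1]])

```text
time: 18.45
eef_pos: [0.4556, -0.0085, 0.0762]
tcp_rot: [0.012, 1.0, -0.0, -0.0]
contact_force: [-0.4, 2.4, 0.1]
opening: 0.0
finger_force: 1.3
```

Call:
send_rows(steps=[[0.0004,-0.001,0,-0.5,-1],[0.0004,-0.001,0,-0.5,-1],[0.0004,-0.001,0,-0.5,-1],[0.0004,-0.001,0,-0.5,-1],[0.0004,-0.001,0,-0.5,-1],[0.0004,-0.001,0,-0.5,-1],[0.0004,-0.001,0,-0.5,-1],[0.0004,-0.001,0,-0.5,-1],[0.0004,-0.001,0,-0.5,-1],[0.0004,-0.001,0,-0.5,-1]])

```text
time: 19.45
eef_pos: [0.4553, -0.0094, 0.0762]
tcp_rot: [0.008, 1.0, 0.0, -0.0]
contact_force: [-0.6, 1.5, 0.1]
opening: 0.0
finger_force: 0.5
```

```bash
python3 ball.py 3; python3 st.py
```

```text
top edge row before 184.2451790633609 now 182.41554054054055 (np.float64(16.413281845919144), np.float64(2.2892156862745097)) (np.float64(15.095470837406321), np.float64(3.8617647058823534))
t 19.5 F tool [ 0.5485  0.2446 -0.7955] z 0.07616961322328307 yaw 3.125320351010689
axis in tool [-0.1178 -0.0412 -0.    ] tcp angle 2.9802206445489072
```

Run:
```python
import cv2,numpy as np
I=[cv2.imread(f"pics/{n}.png").astype(np.float32) for n in("scene0","ball1","ball2","ball3")]
for a,b in((0,1),(1,2),(2,3),(0,3)):
    A,B=I[a][178:204,290:322],I[b][178:204,290:322]
    # best sub-pixel vertical shift over ball rows
    best=min(((np.abs(cv2.warpAffine(A,np.float32([[1,0,0],[0,1,-s]]),(32,26))-B)[4:21,8:24]).mean(),s) for s in np.arange(-1,3.01,.05));print(a,b,best)
```

```text
0 1 (np.float32(15.260302), np.float64(0.3500000000000012))
1 2 (np.float32(8.38331), np.float64(0.6000000000000014))
2 3 (np.float32(6.3494945), np.float64(0.5500000000000014))
0 3 (np.float32(6.7495403), np.float64(1.5500000000000025))
```

All three clicks agree by force, angle (exactly 0.15 rad apart) and image. I'll back off along the arc so the lever returns gently, then lift.

Call:
send_rows(steps=[[-0.004,0.0101,0,5,-1],[-0.009,0.0198,0,10,-1],[-0.0147,0.0291,0,15,-1],[-0.0212,0.0378,0,20,-1],[-0.0284,0.0459,0,25,-1],[-0.0364,0.0534,0,30,-1],[-0.0449,0.0601,0,35,-1],[-0.0449,0.0601,-0.01,35,-1],[-0.0449,0.0601,-0.05,35,-1],[-0.0449,0.0601,-0.09,35,-1],[-0.0449,0.0601,-0.13,35,-1],[-0.0449,0.0601,-0.14,35,-1]])

```text
time: 20.7
eef_pos: [0.5037, 0.0493, 0.2227]
tcp_rot: [0.308, 0.952, 0.001, 0.005]
contact_force: [0.6, -0.2, 0.4]
opening: -0.001
finger_force: 0.0
```

Run:
```python
from arc import *
s=ctrl.get_state();print(s["eef_pos"],s["contact_force"])
rel(np.array([.5445,-.2035]),2.9500,.2)
rel(np.array([.4495,-.02]),2.9500,.2)
rel(np.array([.4495,-.18]),2.9500,.2)
```

```text
[0.5037 0.0493 0.2227] [ 0.5624 -0.1698  0.4468]
shift [-0.1808 -0.1813  0.0236] turn -24.843168651143625 yaw0 2.5164049104093054
shift [ 0.0036 -0.0881  0.0223] turn -24.843168651143625 yaw0 2.5164049104093054
shift [-0.09   -0.2178  0.0225] turn -24.843168651143625 yaw0 2.5164049104093054
```

Call:
send_rows(steps=[[0.0,-0.04,0,-5,-0.3],[0.0,-0.08,0,-10,-0.3],[-0.03,-0.12,0,-15,-0.3],[-0.06,-0.15,0,-20,-0.3],[-0.1,-0.17,0,-24.8,-0.3],[-0.14,-0.181,0,-24.8,-0.3],[-0.17,-0.181,0,-24.8,-0.3],[-0.181,-0.181,0.01,-24.8,-0.3],[-0.181,-0.181,0.02,-24.8,-0.3],[-0.181,-0.181,0.02,-24.8,-0.3],[-0.181,-0.181,0.02,-24.8,-0.3]])

```text
time: 21.8
eef_pos: [0.5405, -0.2019, 0.1955]
tcp_rot: [0.097, 0.995, 0.0, -0.001]
contact_force: [-0.6, -0.4, 0.1]
opening: 0.349
finger_force: 0.0
```

Run:
```python
from arc import *
import cv2
s=ctrl.get_state();print(s["eef_pos"],s["contact_force"],s["opening"])
rel(np.array([.5445,-.2035]),2.9500,.063)
cv2.imwrite("pics/w4.png",ctrl.read_camera("wrist")[:,:,::-1])
```

```text
[ 0.5405 -0.2019  0.1955] [-0.645  -0.3853  0.0632] 0.349420245348749
shift [-0.0045 -0.0008  0.1324] turn -0.1002527168707644 yaw0 2.9482502600065357
```

View pics/w4.png

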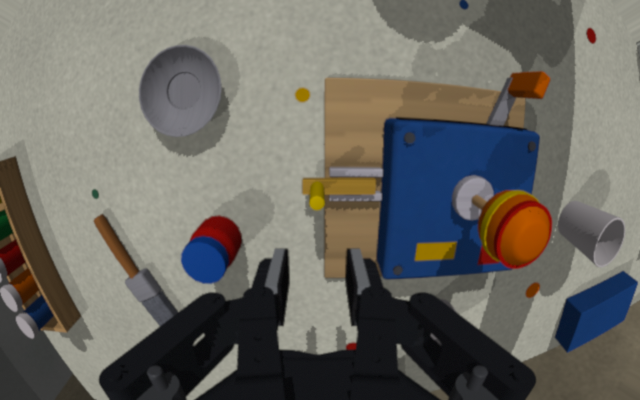

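The lever is back at rest, and the knob stands out at (317,201) between the fingers' line. I'll descend, grip and push home.

Call:
send_rows(steps=[[-0.0045,-0.001,0.02,0,-0.3],[-0.0045,-0.001,0.05,0,-0.3],[-0.0045,-0.001,0.08,0,-0.3],[-0.0045,-0.001,0.1,0,-0.3],[-0.0045,-0.001,0.12,0,-0.3],[-0.0045,-0.001,0.132,0,-0.3],[-0.0045,-0.001,0.132,0,-0.3],[-0.0045,-0.001,0.132,0,-1],[-0.0045,-0.001,0.132,0,-1],[-0.0045,-0.001,0.132,0,-1],[-0.0045,-0.001,0.132,0,-1],[-0.0045,-0.001,0.132,0,-1]], squeeze=25)

```text
time: 23.05
eef_pos: [0.5464, -0.2035, 0.0653]
tcp_rot: [0.097, 0.995, 0.001, 0.001]
contact_force: [1.8, 4.8, -0.7]
opening: 0.155
finger_force: 25.0
```

Call:
send_rows(steps=[[0,0.002,0,0,-1],[0,0.004,0,0,-1],[0,0.006,0,0,-1],[0,0.008,0,0,-1],[0,0.01,0,0,-1],[0,0.012,0,0,-1],[0,0.014,0,0,-1],[0,0.016,0,0,-1],[0,0.017,0,0,-1],[0,0.017,0,0,-1]])

```text
time: 24.05
eef_pos: [0.5495, -0.1881, 0.0652]
tcp_rot: [0.097, 0.995, -0.0, 0.0]
contact_force: [-3.2, -0.8, 6.1]
opening: 0.147
finger_force: 25.5
```

Call:
send_rows(steps=[[0,0.001,0,0,-1],[0,0.002,0,0,-1],[0,0.003,0,0,-1],[0,0.003,0,0,-1],[0,0.003,0,0,-1]])

```text
time: 24.55
eef_pos: [0.55, -0.1857, 0.0652]
tcp_rot: [0.097, 0.995, -0.001, 0.0]
contact_force: [-4.1, -4.1, 5.3]
opening: 0.15
finger_force: 25.5
```

Call:
send_rows(steps=[[0,0.001,0,0,-1],[0,0.0015,0,0,-1],[0,0.0015,0,0,-1]])

```text
time: 24.85
eef_pos: [0.55, -0.1857, 0.0653]
tcp_rot: [0.096, 0.995, -0.002, 0.0]
contact_force: [-5.3, -8.4, 5.5]
opening: 0.148
finger_force: 25.5
```

The bolt is at the home stop: the force rises with no movement. I'll relax, open and lift clear.

Call:
send_rows(steps=[[0,-0.001,0,0,-1],[0,-0.001,0,0,-0.3],[0,-0.001,0,0,-0.3],[0,-0.001,0,0,-0.3],[0,-0.001,0,0,-0.3],[0,-0.001,-0.02,0,-0.3],[0,-0.001,-0.05,0,-0.3],[0,-0.001,-0.09,0,-0.3],[0,-0.001,-0.13,0,-0.3],[0,-0.001,-0.15,0,-0.3],[0,-0.001,-0.15,0,-0.3],[0,-0.001,-0.15,0,-0.3]])

```text
time: 26.05
eef_pos: [0.5495, -0.1841, 0.2134]
tcp_rot: [0.097, 0.995, 0.0, -0.0]
contact_force: [-0.9, 0.2, -0.4]
opening: 0.346
finger_force: 0.0
```

```bash
python3 - <<'E'
from arc import *
import cv2
s=ctrl.get_state();print(s["eef_pos"],s["contact_force"])
im=ctrl.read_camera("wrist");m=cv2.inRange(cv2.cvtColor(im,cv2.COLOR_RGB2HSV),(24,180,120),(34,255,255));m[:,:290]=0;m[:,365:]=0
ys,xs=np.nonzero(m);print(len(xs))
n,l,st,c=cv2.connectedComponentsWithStats(m);print(st[1:],c[1:])
cv2.imwrite("pics/w5.png",im[:,:,::-1])
E
python3 ball.py 5
```

```text
[ 0.5495 -0.1841  0.2134] [-0.927   0.1877 -0.3684]
273
[[308 171  15  26 273]] [[315.1026 184.8645]]
top edge row before 184.2451790633609 now 182.25285481239806 (np.float64(16.413281845919144), np.float64(2.2892156862745097)) (np.float64(15.012333702882483), np.float64(4.03921568627451))
```

View pics/w5.png

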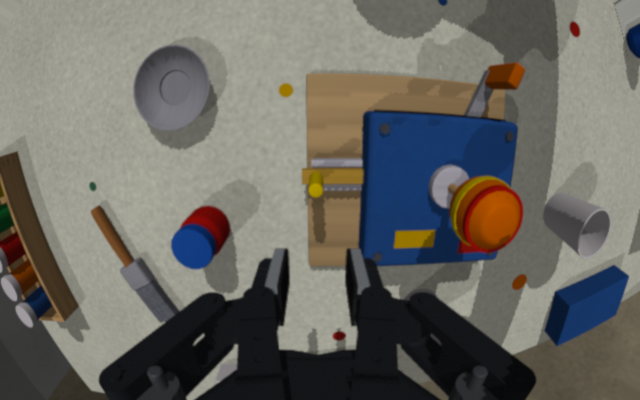

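The bolt is home: the knob at (315,190) has the same offset from the base edge as at the start. The lever is at rest, the ball is three clicks up, and nothing else has moved. Handing in.

```bash
python3 -c "
from plant import ctrl
print(ctrl.sign_off())"
```

```text
the job is handed in; nothing more can be done
None
```

I slid the bolt fully out, pushed the lever on by three clicks (about 6.5 N at most in the readings between moves), let it spring back and slid the bolt fully home. The ball was not touched and nothing else moved; I handed the job in at about 26 s.

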